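Eject a coffee pod and stop it on the chute

TASK

Get a coffee pod from the dispenser: press its key down with one fingertip, and with the other finger standing in the open chute stop the ejected pod before it slides off the lower end. Only touch: do not pinch or lift the pod, and leave the things standing around where they are. Finish while still holding the pod back with the finger, at rest on the open chute and fully out of the housing.

Things in the scene. Friction and masses are not known exactly. Their poses are not given: they have to be found in the camera images.
- dispenser: Fixed pod dispenser: wooden base 200 x 124 mm, white housing (far end, 120 mm high), steel chute running out of it down towards the robot, key beside the chute. Origin: on the worktop under the chute's middle line, beside the key's middle. x: level, up-chute; y: left (key on the -y side); z up. Housing mouth at x = +75 mm, chute's open lower end at x = -42 mm, chute floor 31 mm high at x = 0.
- chute: The chute. Origin: on its floor, middle line, at the gate in the housing's mouth. x: up along the floor (16 degrees above level), y: across to the left, z: square to the floor. Its open part runs to x = -122 mm and ends with no stop; 54 mm wide between walls 12 mm high. Slippery: a freed pod slides down and off the end within about a second.
- key_top (a point): Middle of the top of the level black key, 56 mm along the chute x 34 mm across, 50 mm to the right (-y) of the chute's middle line. 48 mm above the worktop unpressed, 38 mm fully pressed: then 7 mm above the chute floor beside it, so a second finger level with the pressing one clears the floor but stands well below the pod's top.
- key (a joint): How far the key is pressed straight down, 0 to 0.010 m, against a spring (1.5 N at first, 4 N fully down). The gate in front of the pod sinks with it and frees the pod at about 0.008; a spring kicker then ejects the pod at once. The key springs back when let go.
- pod_mid (a point): Centre of the coffee pod: a bare aluminium cup on its flat lid, 50 mm wide at the lid, 39 mm near the top, 36 mm high, about 40 g. The point is on its axis, 18 mm above the lid. At the start it waits inside the housing behind the gate (chute x = +25 mm).
- cup_mid (a point): Small striped cup 65 x 88 x 50 mm near the dispenser, bystander: leave it. Point on its axis, 25 mm up.
- shaker_mid (a point): Shaker 44 mm wide, 90 mm high near the dispenser, bystander: leave it. Point half-way up.
- tin_mid (a point): Food tin 75 mm wide, 58 mm high near the dispenser, bystander: leave it. Point half-way up.
- jar_mid (a point): Glass jar with a screw lid 58 x 62 x 86 mm, left of the work, bystander: leave it. Point half-way up.
- teaspoon_mid (a point): Teaspoon 132 mm long lying left of the dispenser, beside the jar, bystander: leave it. Point at its middle.
There are look-alikes about, which are no part of the job. Of the things shaped like the part that bears pod_mid, the aluminium one is meant.

How it is judged (in metres and radians):
On the way, in this order (a step that is already met when the one before it is completed fails the run):
1. the key is pressed down by the fingers until the gate frees the pod (value of joint key above 0.007 m and contact force between the fingers and key above 0.5 N).
2. the ejected pod is stopped on the open chute by a finger (x of pod_mid in the frame of chute between -0.112 and -0.025 m and contact force between the fingers and pod above 0.015 N and linear speed of pod below 0.03 m/s), for 0.3 s.
At the end, for the whole second after the job is handed in: The pod lies flat on the chute floor, fully out of the housing (its centre 25 to 112 mm below the gate along the chute), at rest (under 20 mm/s), and is held there by a finger touching it (more than 0.015 N), not by the gate (x of pod_mid in the frame of chute between -0.112 and -0.025 m and z of pod_mid in the frame of chute between 0.01 and 0.026 m and angle between pod_mid's own z axis and vertical below 0.45 rad and contact force between the fingers and pod above 0.015 N and contact force between key and pod below 0.01 N and linear speed of pod below 0.02 m/s); the arm keeps its last pose, push and grip.
It fails at once if the pod is lifted off the chute floor (more than 12 mm) (z of pod_mid in the frame of chute above 0.03 m).
It fails at once if the pod slides off the lower end of the chute (x of pod_mid in the frame of chute below -0.122 m or z of pod_mid in the frame of chute below 0 m).
It fails at once if a bystander is moved more than 15 mm (distance of any of cup_mid, shaker_mid, tin_mid, jar_mid, teaspoon_mid from where it was at the start of the episode above 0.015 m).
It also fails if it takes over 38 s, if anything falls off the work surface, if the arm or the gripper's body presses on something with over 40 N, if the wrist force passes 120 N, or if a joint passes its speed limit or range.

ROBOT

A 6-joint arm with a two-finger parallel gripper is mounted at the origin on a cart in front of the work surface, level with it; the furniture and walls round the work are solid. World frame = base frame: x ahead of the robot, y to its left, z up, the work surface at z = 0. Lengths are in m, angles in degrees, forces in N, time in s.
With the tool pointing down it reaches from about 0.35 to 0.775 m from the base axis. Payload 5.5 kg.
Tool frame: the origin (TCP) lies midway between the tips of the shut fingers; the grasp point (between the pads) lies 19 mm behind it; z points along the fingers, y is the line along which they close (so a half turn about z gives the same grasp; the last joint's range is limited). The gripper opens to 85 mm and grips with 20 to 120 N. Pads are 22 mm wide; open, the fingers measure 114 mm over their backs; the gripper's body (76 mm by 85 mm) begins 54 mm behind the grasp point. The pads swing forward as they close: fully open they stand 13 mm farther back than shut.
Start: joints at [-82.426, 17.945, 2.641, 74.691, 0, 82.002], TCP at [0.154, -0.554, 0.231] pointing down, gripper open.
Joint ranges: [-158.12, 158.12], [-49.38, 96.58], [-58.88, 72.47], [-126.05, 133.96], [-84.25, 85.87], [-180, 180]. Speed limits (degrees/s): [147.25, 147.25, 180, 180, 180, 180].

INTERFACE

Orientations are given as [roll, pitch, yaw] about the fixed x, y, z axes, in that order (R = Rz(yaw) Ry(pitch) Rx(roll)).
In Python, from rig import * gives the robot as it stands.
- The arm moves only by the tool move_arm, never from a script. Its argument "series" is one flat list of numbers, 7 for each row, row after row: the shift along the tool's x, y, z in mm, then the turn, a rotation vector about the tool's x, y, z in rad, then the finger opening in mm, from 0 to 85.4. In form: [tx, ty, tz, wx, wy, wz, grip, tx, ty, tz, wx, wy, wz, grip, ...]. A call has 1 to 20 rows; each row shifts and turns the commanded pose from where the row before left it, along the tool's axes as they then stand; what a row does not reach is not made up. A row lasts 1/10 s, in which the tool goes at most 50 mm and 8.59 degrees, less where a joint would pass 70% of its speed; a pose out of reach is approached as far as the arm can. A call is refused whole if a number of a shift passes 50 or a number of a turn 0.15, either way. A call with a gripper value outside its range is refused whole. The fingers move at their own pace and stop on an object; "newtons" is the grip in N (left out, the last holds). Time passes only in rows, so rows that do not move let the fingers close. It gives the time, the measured TCP pose, the force, the opening and the grip force at its end, in the units of the state.
- read_state(): the state, without advancing time (a new reading comes with each control period).
- get_image(name): name is "side" or "top"; returns a dict with "img" (400x640x3 uint8, red, green, blue), "camera_matrix" (3x3 intrinsics, pixels), "extrinsics" (4x4, takes a point from camera to world coordinates). Camera axes: x right, y down, z forward; pixel columns grow to the right and rows downward; lengths in m; the calibration is good to about 2 mm. A picture is of the moment at which its call begins. There is no depth.
- hand_in(): hands the job in; it is judged then, once.
The state is a dict: "time_s": time; "q": joint angles; "qvel": joint speeds; "tau": joint torques, N m; "position": TCP position; "orientation": TCP orientation; "wrist_force": force on the tool from outside, world axes, zero at the start; "moment": the same for the moment, N m; "width": opening from 0.0 (shut) to 1.0 (fully open); "finger_force": force on a finger pad.
Only numpy, scipy, OpenCV 4.12 (cv2) and the standard library are available. Lean on these libraries where they do the work, as an engineer would, in place of code of your own. Each camera call takes 0.05 s, during which the arm holds its last target. There are 200 camera calls.

## Working session

There is one attempt and no reset: what is moved stays moved. The work goes in short steps, Python scripts to look and compute and a tool call to move; the robot and the scene stay as the last step left them, time stands still between calls to the robot, and variables do not carry over. Pictures are saved under pics/ and viewed, at most 10 in all, crops included, and the job is handed in when it is done.

Besides the shell and the picture viewer there is one more tool, called after "Emit:" as name(argument=value, ...) on one line, values as JSON. move_arm: Moves the arm, as the interface text tells. Its arguments: {"type":"object","properties":{"series":{"type":"array","items":{"type":"number"}},"newtons":{"type":"number"}},"required":["series"]}

```bash
mkdir -p pics
python3 - <<'E'
from rig import *
import cv2,numpy as np
for n in("top","side"):
    d=get_image(n); cv2.imwrite(f"pics/{n}0.png",d["img"][:,:,::-1]); np.savez(f"{n}0.npz",**d)
    print(n,d["camera_matrix"].round(1).tolist(),d["extrinsics"].round(4).tolist())
print(read_state())
E
```

```text
top [[437.2, 0.0, 315.1], [0.0, 437.2, 198.3], [0.0, 0.0, 1.0]] [[-0.0136, -0.998, 0.0615, 0.4801], [-0.9998, 0.0142, 0.0108, 0.2406], [-0.0117, -0.0614, -0.998, 1.1215], [0.0, 0.0, 0.0, 1.0]]
side [[484.9, 0.0, 321.9], [0.0, 484.9, 199.5], [0.0, 0.0, 1.0]] [[0.9867, -0.0431, 0.1569, 0.3429], [-0.1611, -0.3937, 0.905, -0.8127], [0.0228, -0.9182, -0.3954, 0.5343], [0.0, 0.0, 0.0, 1.0]]
{'time_s': 0.1, 'q': array([-8.24246548e+01,  1.79860637e+01,  2.58226046e+00,  7.46896707e+01,
        2.64387973e-03,  8.20010566e+01]), 'qvel': array([ 0.05118631, -0.06572639,  0.10075886,  0.01898606,  0.01843661,
       -0.0200603 ]), 'tau': array([ 2.68912954e-03, -4.81727672e+01,  2.99242437e+01,  1.27490066e-02,
       -1.71684651e-04, -2.50560159e-07]), 'position': array([ 0.15431944, -0.55343112,  0.23049364]), 'orientation': array([-1.79907803e+02, -1.56254937e-02,  1.55742739e+01]), 'wrist_force': array([ 0.18942198,  0.97011994, -0.05281385]), 'moment': array([-0.00311618,  0.01282098, -0.03599428]), 'finger_force': 0.0, 'width': 1.00104063887146}
```

View pics/top0.png

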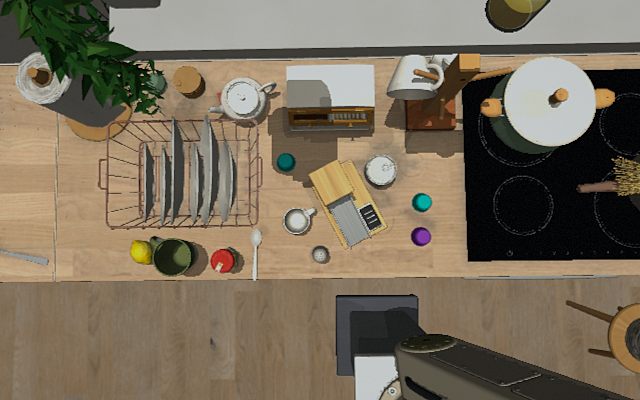

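View pics/side0.png

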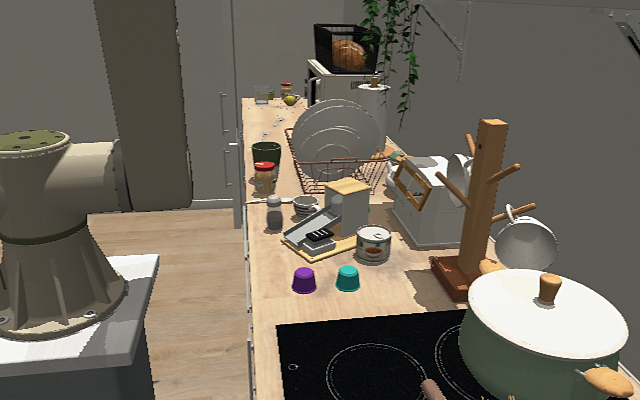

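The top view shows the dispenser at about (348,205): wooden housing top at (338,185), grey chute at (350,220) and black key at (370,216). The cup is at (298,220), shaker at (320,254) and tin at (380,170). Three look-alike pods stand free: purple (421,236), teal (422,202) and dark teal (286,161). None of them is the aluminium pod, which is inside the housing. Next I'll enlarge the dispenser.

Run:
```python
import cv2,numpy as np
a=cv2.imread("pics/top0.png")[145:265,270:430]; b=cv2.imread("pics/side0.png")[165:275,260:400]
a=cv2.resize(a,None,fx=5,fy=5,interpolation=cv2.INTER_CUBIC)
cv2.imwrite("pics/ctop.png",a)
b=cv2.resize(b,None,fx=5,fy=5,interpolation=cv2.INTER_CUBIC); cv2.imwrite("pics/cside.png",b)
```

```text
(no output)
```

View pics/ctop.png

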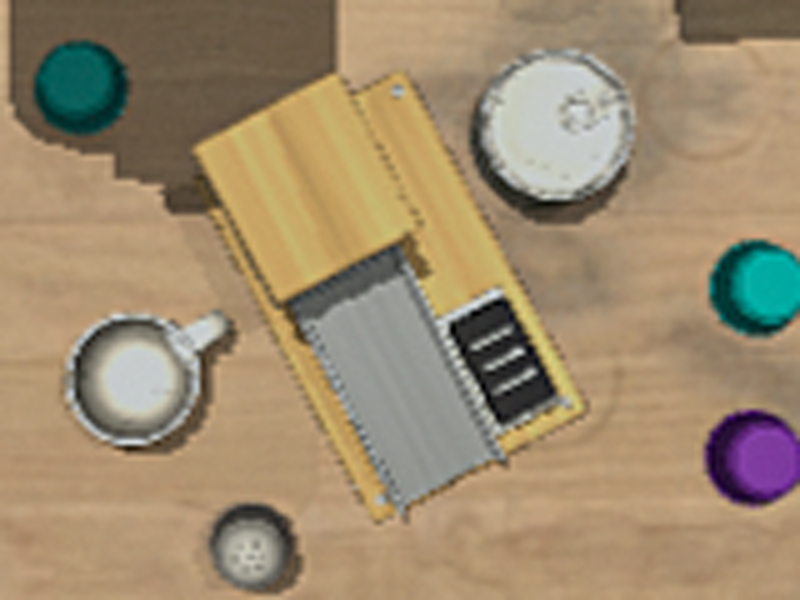

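View pics/cside.png

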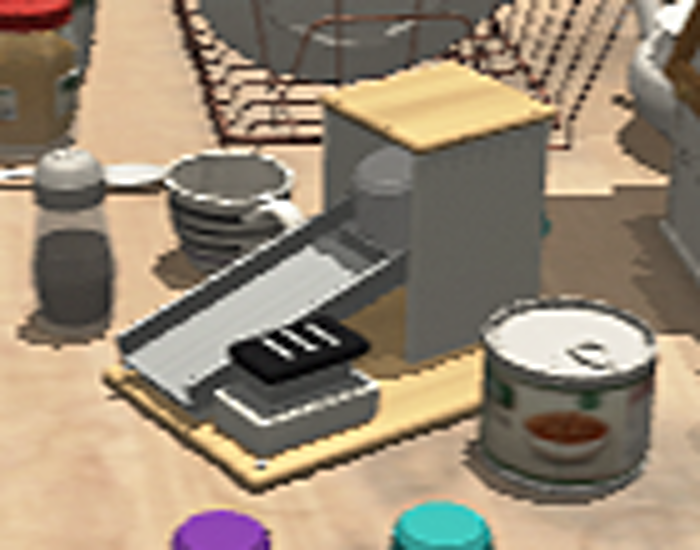

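The crops confirm it: the bare aluminium pod sits in the housing behind the gate (side crop (385,195)). The purple and teal pods are not the one. Next comes the dispenser pose, from the black key and the roof.

```bash
cat > h.py <<'E'
import cv2,numpy as np
from scipy.spatial.transform import Rotation as R
def ray(d,u,v,z):
    K,E=d["camera_matrix"],d["extrinsics"]; r=E[:3,:3]@np.linalg.solve(K,[u,v,1]); o=E[:3,3]
    return o+r*(z-o[2])/r[2]
def proj(d,p):
    K,E=d["camera_matrix"],d["extrinsics"]; c=K@(E[:3,:3].T@(np.asarray(p)-E[:3,3])); return c[:2]/c[2]
E
python3 - <<'E'
from h import *
d=np.load("top0.npz"); s=np.load("side0.npz")
def keyrect(d,x0,x1,y0,y1):
    g=d["img"].max(2); m=np.zeros(g.shape,np.uint8); m[y0:y1,x0:x1]=(g[y0:y1,x0:x1]<70)*255
    m=cv2.morphologyEx(m,cv2.MORPH_CLOSE,np.ones((3,3)))
    c=max(cv2.findContours(m,0,2)[0],key=cv2.contourArea); return c,cv2.boxPoints(cv2.minAreaRect(c))
c,b=keyrect(d,355,388,200,236); P=np.array([ray(d,u,v,.048) for u,v in b]); k=P.mean(0)
print("key",k, [np.linalg.norm(P[i]-P[i-1]) for i in range(2)])
for i in range(2):
    e=P[i]-P[i-1]; print("edge yaw",np.degrees(np.arctan2(e[1],e[0])))
C=lambda u,v:(270+(u+.5)/5-.5,145+(v+.5)/5-.5)
T=[ray(d,*C(u,v),.12) for u,v in((195,150),(285,302),(338,73),(420,225))]
for a,q in((1,0),(3,2)):
    e=T[q]-T[a]; print("roof yaw",np.degrees(np.arctan2(e[1],e[0])),np.linalg.norm(e))
e=T[0]-T[2]; print("across",np.degrees(np.arctan2(e[1],e[0]))-90,np.linalg.norm(e))
B=[ray(d,*C(u,v),.012) for u,v in((585,407),(405,70),(375,520))]
e=B[1]-B[0]; print("base yaw",np.degrees(np.arctan2(e[1],e[0])),np.linalg.norm(e))
e=B[2]-B[0]; print("base across",np.degrees(np.arctan2(e[1],e[0]))-90,np.linalg.norm(e))
# chute lower end floor middle (x=-42,z=19)
print("chute end mid",ray(d,*C(450,487),.02))
# key in side view at z .048
c2=(260+302/5,165+347/5); print("side key",ray(s,*c2,.048), "reproj of top key in side crop",(proj(s,k)-[260,165])*5)
E
```

```text
key [0.49969992 0.11828919 0.048     ] [np.float64(0.0545718362531433), np.float64(0.0318840010189019)]
edge yaw 25.466169910689995
edge yaw -64.26905266429436
roof yaw 29.746856256119408 0.08138908644063746
roof yaw 27.218691227245763 0.07970063054299482
across 27.595027233660048 0.07495552661559131
base yaw 26.886566336571516 0.19401353848287956
base across 27.376258301189438 0.12060930605750814
chute end mid [0.43667983 0.14246613 0.02      ]
side key [0.50173478 0.11165466 0.048     ] reproj of top key in side crop [294.99982849 340.28766266]
```

Emit:
move_arm(series=[0,0,0,0,0,-0.146,40,0,0,0,0,0,-0.146,40,0,0,0,0,0,-0.146,40,0,0,0,0,0,-0.146,40,0,0,0,0,0,-0.146,40,0,0,0,0,0,-0.146,40,0,0,0,0,0,-0.146,40,0,0,0,0,0,-0.146,40,0,0,0,0,0,-0.146,40,0,0,0,0,0,-0.146,40,0,0,0,0,0,-0.146,40,0,0,0,0,0,-0.146,40,0,0,0,0,0,-0.146,40,0,0,0,0,0,-0.146,40,0,0,0,0,0,-0.146,40,0,0,0,0,0,-0.146,40,0,0,0,0,0,-0.146,40,0,0,0,0,0,-0.146,40,0,0,0,0,0,-0.146,40,0,0,0,0,0,-0.146,40])

```text
time_s: 2.1
position: [0.1543, -0.5536, 0.2308]
orientation: [179.9, -0.0, -176.8]
wrist_force: [-0.5, 1.0, -0.9]
width: 0.473
finger_force: 0.0
```

Emit:
move_arm(series=[0,0,0,0,0,-0.143,40,0,0,0,0,0,-0.143,40,0,0,0,0,0,-0.143,40,-20,9,0,0,0,0,40,-38,16,0,0,0,0,40,-38,16,0,0,0,0,40,-38,16,0,0,0,0,40,-38,16,0,0,0,0,40,-38,16,0,0,0,0,40,-38,17,0,0,0,0,40,-38,17,0,0,0,0,40,-36,17,0,0,0,0,40,-36,17,0,0,0,0,40])

```text
time_s: 3.4
position: [0.4002, -0.2479, 0.2311]
orientation: [180.0, -0.0, -152.5]
wrist_force: [0.8, -0.8, 0.5]
width: 0.472
finger_force: 0.0
```

Emit:
move_arm(series=[-28,33,0,0,0,0,40,-28,33,0,0,0,0,40,-28,33,0,0,0,0,40,-28,33,0,0,0,0,40,-28,33,0,0,0,0,40,-28,33,0,0,0,0,40,-28,33,0,0,0,0,40,-28,33,0,0,0,0,40,-20,22,0,0,0,0,40,-10,16,0,0,0,0,40,0,0,0,0,0,0,40,0,0,0,0,0,0,40])

```text
time_s: 4.6
position: [0.4854, 0.1356, 0.2308]
orientation: [-180.0, -0.1, -152.5]
wrist_force: [-0.9, 0.3, -0.5]
width: 0.47
finger_force: 0.0
```

Emit:
move_arm(series=[0,0,0,0,-0.14,0,40,4.2,0,30,0,0,0,40,5.6,0,40,0,0,0,40,5.6,0,40,0,0,0,40,4.2,0,30,0,0,0,40,2.0,0,14,0,0,0,40,0,0,0,0,0,0,40,0,0,0,0,0,0,40])

```text
time_s: 5.4
position: [0.486, 0.1346, 0.0761]
orientation: [-180.0, 8.0, -152.6]
wrist_force: [-0.5, 0.2, 0.1]
width: 0.466
finger_force: 0.0
```

Run:
```python
from rig import *
import cv2,numpy as np
d=get_image("top"); np.savez("top1.npz",**d); e=get_image("side"); np.savez("side1.npz",**e)
a=cv2.resize(d["img"][160:250,300:400],(400,360),interpolation=cv2.INTER_CUBIC)
b=cv2.resize(e["img"][165:265,260:360],(400,400),interpolation=cv2.INTER_CUBIC)[:360]
cv2.imwrite("pics/m1.png",np.hstack([a,b])[:,:,::-1])
s=read_state(); print(s["position"],s["orientation"],s["q"].round(1))
```

```text
[0.48709942 0.13510009 0.07716174] [-179.93562714    8.14600974 -152.58789297] [  4.5  10.5 -30.9  41.    3.1 -22.7]
```

View pics/m1.png

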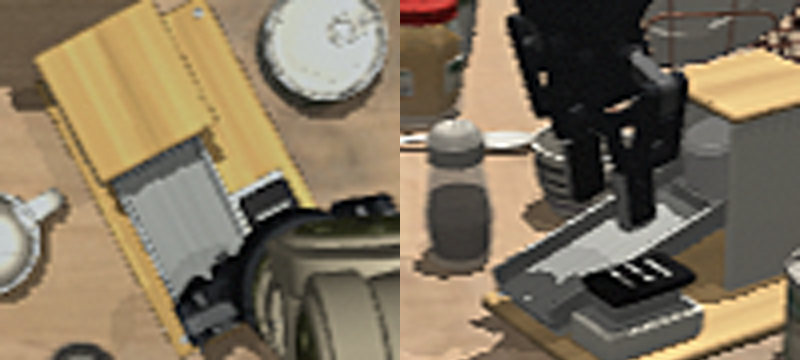

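The crop shows both tips over the dispenser: the key-side tip at about (640,222) and the chute-side tip at (587,200). I'll check these against the prediction.

Run:
```python
from h import *
s=np.load("side1.npz"); p=np.array([.4868,.135,.0768]); Q=R.from_euler("xyz",[-180,8,-152.6],degrees=True)
for y in(-27,27):
  for back in(0,6,12):
    print(y,back,((proj(s,p+Q.apply([0,y/1e3,-back/1e3]))-[260,165])*4+[400,0]).round())
D=R.from_euler("z",27.5,degrees=True); O=np.array([.477,.160,0])
for y in(-27,27): print(D.inv().apply(p+Q.apply([0,y/1e3,-.005])-O)*1e3)
```

```text
-27 0 [638. 231.]
-27 6 [637. 221.]
-27 12 [636. 211.]
27 0 [581. 195.]
27 6 [580. 186.]
27 12 [579. 177.]
[ -3.59399748 -53.6991516   81.75134034]
[-3.49974974  0.30076615 81.75134034]
```

Emit:
move_arm(series=[1.4,0,10,0,0,0,40,1.4,0,10,0,0,0,40,1.1,0,8,0,0,0,40,0.4,0,3,0,0,0,40,0.4,0,3,0,0,0,40,0,0,0,0,0,0,40])

```text
time_s: 6.1
position: [0.4857, 0.1356, 0.0411]
orientation: [180.0, 8.0, -152.5]
wrist_force: [-1.7, -0.3, 2.7]
width: 0.467
finger_force: 1.2
```

Emit:
move_arm(series=[0.4,0,3,0,0,0,40,0.3,0,2,0,0,0,40,0,0,0,0,0,0,40])

```text
time_s: 6.4
position: [0.486, 0.1356, 0.037]
orientation: [-180.0, 8.0, -152.5]
wrist_force: [-3.7, -1.3, 9.6]
width: 0.469
finger_force: 4.8
```

Emit:
move_arm(series=[0.3,0,2,0,0,0,40,0.15,0,1,0,0,0,40,0,0,0,0,0,0,40,0,0,0,0,0,0,40])

```text
time_s: 6.8
position: [0.4864, 0.1354, 0.036]
orientation: [-179.9, 8.1, -152.5]
wrist_force: [-11.4, -2.4, 29.5]
width: 0.469
finger_force: 14.5
```

Run:
```python
from rig import *
import cv2,numpy as np
d=get_image("top"); e=get_image("side"); np.savez("side2.npz",**e)
a=cv2.resize(d["img"][160:250,300:400],(400,360),interpolation=cv2.INTER_CUBIC)
b=cv2.resize(e["img"][165:265,260:360],(400,400),interpolation=cv2.INTER_CUBIC)[:360]
cv2.imwrite("pics/m2.png",np.hstack([a,b])[:,:,::-1])
s=read_state(); print(s["time_s"],s["position"],s["wrist_force"],s["finger_force"])
```

```text
6.9 [0.48636012 0.13541305 0.03605221] [-12.51705673  -2.5837923   28.78899711] 14.506210046583874
```

View pics/m2.png

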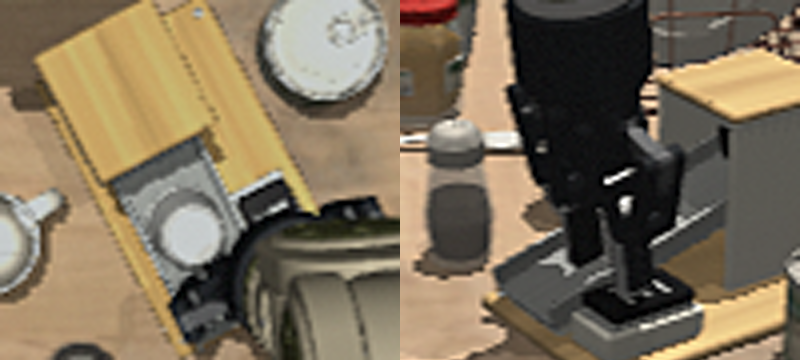

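The pod is out on the open chute, with its top at crop (192,232), against the chute finger. I'll wait a moment, then check that it's at rest and its position along the chute.

Emit:
move_arm(series=[0,0,0,0,0,0,40,0,0,0,0,0,0,40,0,0,0,0,0,0,40,0,0,0,0,0,0,40,0,0,0,0,0,0,40,0,0,0,0,0,0,40])

```text
time_s: 7.5
position: [0.4864, 0.1354, 0.0361]
orientation: [-179.9, 8.1, -152.5]
wrist_force: [-12.1, -2.3, 28.0]
width: 0.469
finger_force: 14.5
```

Run:
```python
from rig import *
from h import *
d=get_image("top"); cv2.imwrite("pics/m3.png",cv2.resize(d["img"][190:250,325:385],(600,600),interpolation=cv2.INTER_CUBIC)[:,:,::-1])
u,v=300+192/4,160+232/4
O=np.array([.477,.160,0]);D=R.from_euler("z",27.5,degrees=True)
# pod top centre: chute x=c, z=36 mm
for z in(.075,.08):
    p=D.inv().apply(ray(d,u,v,z)-O)*1e3; print(p, "chute x",(p[0]-75+36*np.sin(np.radians(16)))/np.cos(np.radians(16)))
s=read_state(); print(s["position"],s["wrist_force"])
```

```text
[23.55796307  3.43224253 75.        ] chute x -43.192288112189075
[23.63642396  3.75054309 80.        ] chute x -43.110665288020115
[0.4863979  0.13540437 0.03606602] [-11.24568852  -2.14963088  29.07445023]
```

View pics/m3.png

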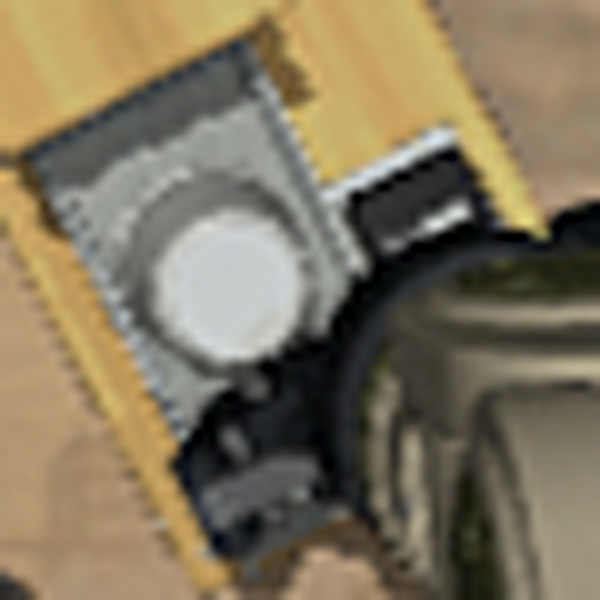

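The pod lies flat and still against the chute finger at chute x of about -43 mm, and its image position is unchanged. I'm handing in.

```bash
python3 -c "
from rig import *
print(hand_in())"
```

```text
the job is handed in; nothing more can be done
None
```

I pressed the key and the pod came out; it is at rest on the open chute, about 43 mm below the gate, held by the chute finger, and the job is handed in (no verdict was returned).

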